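# Move the spice row into the new rack, reversed

## Robot

A 7-joint arm with a two-finger parallel gripper is mounted at the origin on a cart in front of the work surface, level with it; the furniture and walls round the work are solid. World frame = base frame: x ahead of the robot, y to its left, z up, the work surface at z = 0. Lengths are in mm, angles in rad, forces in N, time in s.
With the tool pointing down it reaches from about 400 to 900 mm from the base axis. Payload 5.5 kg.
Tool frame: the origin (TCP) lies at the very end of the fingers, on their centre line; the grasp point (between the pads) lies 19 mm behind it; z points along the fingers, x is the direction in which the jaws open and shut, and the axes are right-handed (so a half turn about z gives the same grasp; the last joint's range is limited). The gripper opens to 92 mm and grips with 3 to 60 N. Pads are 19 mm wide; open, the fingers measure 130 mm over their backs; the gripper's body (75 mm by 190 mm) begins 47 mm behind the grasp point.
Start: joints at [-0.953, 0.501, -0.427, 1.55, 0.221, 1.138, -0.21], TCP at [225.774, 609.53, 200.729] pointing down, gripper open.
Joint ranges: [-2.88, 2.88], [-0.31, 2.03], [-1.54, 1.56], [0.2, 2.42], [-1.41, 4.55], [0.19, 2.02], [-2.57, 2.57]. Speed limits (rad/s): [2.57, 2.57, 3.14, 3.14, 3.14, 3.14, 3.14].

## Interface

Orientations are given as a rotation vector (axis times angle).
In Python, from cell import telemetry, snapshot, get_calibration, workorder gives the robot as it stands. The module is installed in compiled form; this text tells all that it offers.
- The arm moves only by the tool servo_tool, never from a script. Its arguments are lists of equal length, an entry for each row: "slide": the shift along the tool's x, y, z as a fraction of full scale, a list of three; "twist": the turn, a rotation vector about the tool's x, y, z as a fraction of full scale, a list of three. A call has 1 to 12 rows; each row shifts and turns the commanded pose from where the row before left it, along the tool's axes as they then stand; what a row does not reach is not made up. Full scale, the value 1, is 0.03 m for a shift and 360 degrees for a turn. A row lasts 1/8 s, in which the tool goes at most 62.5 mm and 10.7 degrees, less where a joint would pass 70% of its speed; a pose out of reach is approached as far as the arm can. A call with a number of a shift or a turn outside -1 to 1 is refused whole. A call with a gripper value outside its range is refused whole. "jaw" is the gripper command: -1 is shut, 1 is fully open, values between are in proportion, set as the call begins (left out, the last holds). The fingers move at their own pace and stop on an object; "newtons" is the grip in N (left out, the last holds). Time passes only in rows, so rows that do not move let the fingers close. It gives the time, the measured TCP pose, the force and the opening at its end, in the units of the state.
- telemetry.get_state(): the state, without advancing time (a new reading comes with each control period).
- snapshot(name): name is "side" or "top"; returns the picture (400x640x3 uint8, red, green, blue); there is no depth.
- get_calibration(name): a dict with "fx", "fy", "cx", "cy" (pixels), "camera_from_world" (4x4, takes a point from world to camera coordinates). Camera axes: x right, y down, z forward; pixel columns grow to the right and rows downward; lengths in mm; the calibration is good to about 2 mm. A picture is of the moment at which its call begins. get_calibration takes no time and is no camera call.
- workorder.hand_in(): hands the job in, once; it reports no verdict.
The state is a dict: "time": time; "qpos": joint angles; "qd": joint speeds; "tau": joint torques, N m; "tcp_pos": TCP position; "ee_rot": TCP orientation; "ft_force": force on the tool from outside, world axes, zero at the start; "moment": the same for the moment, N m; "finger_gap": finger opening in mm.
Only numpy, scipy, OpenCV 4.12 (cv2) and the standard library are available. Lean on these libraries where they do the work, as an engineer would, in place of code of your own. Each camera call takes 0.05 s, during which the arm holds its last target. There are 200 camera calls.

## Task

Move the four spice jars from the old block rack into the bays of the new rack, one jar to a bay, standing upright, in the reverse order: the new rack has its back to you and will be turned round once it is full, so the jar that stands leftmost in the old rack goes into the rightmost bay of the new one, the next into the bay beside it, and so on to the left. They are glass: set each down gently on the floor of its bay without dropping or tipping it, and do not knock the pepper mill or the salt cellar behind the racks.

Things in the scene. Friction and masses are not known exactly. Their poses are not given: they have to be found in the camera images.
- jar_red: small round glass spice jar with brick-red spice and a light timber lid, 47 mm in diameter and 88 mm tall including the fixed timber lid (top 18 mm, 46 mm in diameter); origin: centre of its underside, z up its axis. Stands upright in its block of the old rack, its underside 18 mm above the worktop. 0.1 to 0.2 kg, loose
- jar_brown: small round glass spice jar with dull brown spice and a light timber lid, 47 mm in diameter and 88 mm tall including the fixed timber lid (top 18 mm, 46 mm in diameter); origin: centre of its underside, z up its axis. Stands upright in its block of the old rack, its underside 18 mm above the worktop. 0.1 to 0.2 kg, loose
- jar_green: small round glass spice jar with green dried herb and a dark brown timber lid, 52 mm in diameter and 105 mm tall including the fixed timber lid (top 18 mm, 50 mm in diameter); origin: centre of its underside, z up its axis. Stands upright in its block of the old rack, its underside 18 mm above the worktop. 0.1 to 0.2 kg, loose
- jar_white: small round glass spice jar with white salt and a pale timber lid, 42 mm in diameter and 70 mm tall including the fixed timber lid (top 18 mm, 40 mm in diameter); origin: centre of its underside, z up its axis. Stands upright in its block of the old rack, its underside 18 mm above the worktop. 0.1 to 0.2 kg, loose
- block_red: block of the old rack that holds the jar with brick-red spice at the start: fixed brown timber, 76 x 76 x 30 mm, top 38 mm above the worktop, bore 52 mm wide, 20 mm deep. Origin: centre of its underside; y along the row, to the robot's left (within 18 degrees), x away from the robot. Four blocks, all turned alike, stand in a row at 78 mm pitch in any order; nothing of the old rack is higher
- block_brown: block of the old rack that holds the jar with dull brown spice at the start: fixed brown timber, 76 x 76 x 30 mm, top 38 mm above the worktop, bore 52 mm wide, 20 mm deep. Origin: centre of its underside; y along the row, to the robot's left (within 18 degrees), x away from the robot. Four blocks, all turned alike, stand in a row at 78 mm pitch in any order; nothing of the old rack is higher
- block_green: block of the old rack that holds the jar with green dried herb at the start: fixed brown timber, 76 x 76 x 30 mm, top 38 mm above the worktop, bore 57 mm wide, 20 mm deep. Origin: centre of its underside; y along the row, to the robot's left (within 18 degrees), x away from the robot. Four blocks, all turned alike, stand in a row at 78 mm pitch in any order; nothing of the old rack is higher
- block_white: block of the old rack that holds the jar with white salt at the start: fixed brown timber, 76 x 76 x 30 mm, top 38 mm above the worktop, bore 47 mm wide, 20 mm deep. Origin: centre of its underside; y along the row, to the robot's left (within 18 degrees), x away from the robot. Four blocks, all turned alike, stand in a row at 78 mm pitch in any order; nothing of the old rack is higher
- new_rack: the empty new rack, fixed, pale timber, 86 x 322 mm; left or right of the old one. Origin: centre of its underside; y along the row, to the robot's left (within 18 degrees). Four bays, 68 x 68 mm inside, centred at x = 0, y = +117, +39, -39, -117 mm, floor 12 mm above the worktop; dividers and rails reach 30 mm, end cheeks 55 mm above the worktop. The brass front rail is on the far side
- pepper_mill: bystander: dark timber pepper mill, 58 mm in diameter, 160 mm tall, loose, behind the racks; origin: centre of its underside
- salt_cellar: bystander: round dark timber salt cellar with a lid, 91 mm in diameter, 66 mm tall, loose, behind the racks; origin: centre of its underside
There are look-alikes about, which are no part of the job. What is shaped like the jar_white but blue, pink or turquoise is not meant.

How it is judged (in metres and radians):
At the end, for the whole second after the job is handed in: Each of the four jars stands upright (within 6 degrees) on the floor of a bay of the new rack (within 15 mm of the bay's centre in either direction), in the reverse of the order of the blocks they came from: the jar of the leftmost block in the rightmost bay, and so on; all released and at rest (((y of each of block_brown, block_green, block_white in the frame of block_red below 0 m and y of jar_red in the frame of new_rack between -0.132 and -0.102 m) or (y of each of block_brown, block_green in the frame of block_red below 0 m and y of block_white in the frame of block_red above 0 m and y of jar_red in the frame of new_rack between -0.054 and -0.024 m) or (y of each of block_brown, block_white in the frame of block_red below 0 m and y of block_green in the frame of block_red above 0 m and y of jar_red in the frame of new_rack between -0.054 and -0.024 m) or (y of block_brown in the frame of block_red below 0 m and y of each of block_green, block_white in the frame of block_red above 0 m and y of jar_red in the frame of new_rack between 0.024 and 0.054 m) or (y of block_brown in the frame of block_red above 0 m and y of each of block_green, block_white in the frame of block_red below 0 m and y of jar_red in the frame of new_rack between -0.054 and -0.024 m) or (y of each of block_brown, block_white in the frame of block_red above 0 m and y of block_green in the frame of block_red below 0 m and y of jar_red in the frame of new_rack between 0.024 and 0.054 m) or (y of each of block_brown, block_green in the frame of block_red above 0 m and y of block_white in the frame of block_red below 0 m and y of jar_red in the frame of new_rack between 0.024 and 0.054 m) or (y of each of block_brown, block_green, block_white in the frame of block_red above 0 m and y of jar_red in the frame of new_rack between 0.102 and 0.132 m)) and x of jar_red in the frame of new_rack between -0.015 and 0.015 m and z of jar_red in the frame of new_rack between 0.008 and 0.017 m and angle between each of jar_red, jar_brown, jar_green, jar_white's own z axis and vertical below 0.1 rad and linear speed of each of jar_red, jar_brown, jar_green, jar_white below 0.02 m/s and contact force between each of jar_red, jar_brown, jar_green, jar_white and the fingers below 0.1 N and ((y of each of block_red, block_green, block_white in the frame of block_brown below 0 m and y of jar_brown in the frame of new_rack between -0.132 and -0.102 m) or (y of each of block_red, block_green in the frame of block_brown below 0 m and y of block_white in the frame of block_brown above 0 m and y of jar_brown in the frame of new_rack between -0.054 and -0.024 m) or (y of each of block_red, block_white in the frame of block_brown below 0 m and y of block_green in the frame of block_brown above 0 m and y of jar_brown in the frame of new_rack between -0.054 and -0.024 m) or (y of block_red in the frame of block_brown below 0 m and y of each of block_green, block_white in the frame of block_brown above 0 m and y of jar_brown in the frame of new_rack between 0.024 and 0.054 m) or (y of block_red in the frame of block_brown above 0 m and y of each of block_green, block_white in the frame of block_brown below 0 m and y of jar_brown in the frame of new_rack between -0.054 and -0.024 m) or (y of each of block_red, block_white in the frame of block_brown above 0 m and y of block_green in the frame of block_brown below 0 m and y of jar_brown in the frame of new_rack between 0.024 and 0.054 m) or (y of each of block_red, block_green in the frame of block_brown above 0 m and y of block_white in the frame of block_brown below 0 m and y of jar_brown in the frame of new_rack between 0.024 and 0.054 m) or (y of each of block_red, block_green, block_white in the frame of block_brown above 0 m and y of jar_brown in the frame of new_rack between 0.102 and 0.132 m)) and x of jar_brown in the frame of new_rack between -0.015 and 0.015 m and z of jar_brown in the frame of new_rack between 0.008 and 0.017 m and ((y of each of block_red, block_brown, block_white in the frame of block_green below 0 m and y of jar_green in the frame of new_rack between -0.132 and -0.102 m) or (y of each of block_red, block_brown in the frame of block_green below 0 m and y of block_white in the frame of block_green above 0 m and y of jar_green in the frame of new_rack between -0.054 and -0.024 m) or (y of each of block_red, block_white in the frame of block_green below 0 m and y of block_brown in the frame of block_green above 0 m and y of jar_green in the frame of new_rack between -0.054 and -0.024 m) or (y of block_red in the frame of block_green below 0 m and y of each of block_brown, block_white in the frame of block_green above 0 m and y of jar_green in the frame of new_rack between 0.024 and 0.054 m) or (y of block_red in the frame of block_green above 0 m and y of each of block_brown, block_white in the frame of block_green below 0 m and y of jar_green in the frame of new_rack between -0.054 and -0.024 m) or (y of each of block_red, block_white in the frame of block_green above 0 m and y of block_brown in the frame of block_green below 0 m and y of jar_green in the frame of new_rack between 0.024 and 0.054 m) or (y of each of block_red, block_brown in the frame of block_green above 0 m and y of block_white in the frame of block_green below 0 m and y of jar_green in the frame of new_rack between 0.024 and 0.054 m) or (y of each of block_red, block_brown, block_white in the frame of block_green above 0 m and y of jar_green in the frame of new_rack between 0.102 and 0.132 m)) and x of jar_green in the frame of new_rack between -0.015 and 0.015 m and z of jar_green in the frame of new_rack between 0.008 and 0.017 m and ((y of each of block_red, block_brown, block_green in the frame of block_white below 0 m and y of jar_white in the frame of new_rack between -0.132 and -0.102 m) or (y of each of block_red, block_brown in the frame of block_white below 0 m and y of block_green in the frame of block_white above 0 m and y of jar_white in the frame of new_rack between -0.054 and -0.024 m) or (y of each of block_red, block_green in the frame of block_white below 0 m and y of block_brown in the frame of block_white above 0 m and y of jar_white in the frame of new_rack between -0.054 and -0.024 m) or (y of block_red in the frame of block_white below 0 m and y of each of block_brown, block_green in the frame of block_white above 0 m and y of jar_white in the frame of new_rack between 0.024 and 0.054 m) or (y of block_red in the frame of block_white above 0 m and y of each of block_brown, block_green in the frame of block_white below 0 m and y of jar_white in the frame of new_rack between -0.054 and -0.024 m) or (y of each of block_red, block_green in the frame of block_white above 0 m and y of block_brown in the frame of block_white below 0 m and y of jar_white in the frame of new_rack between 0.024 and 0.054 m) or (y of each of block_red, block_brown in the frame of block_white above 0 m and y of block_green in the frame of block_white below 0 m and y of jar_white in the frame of new_rack between 0.024 and 0.054 m) or (y of each of block_red, block_brown, block_green in the frame of block_white above 0 m and y of jar_white in the frame of new_rack between 0.102 and 0.132 m)) and x of jar_white in the frame of new_rack between -0.015 and 0.015 m and z of jar_white in the frame of new_rack between 0.008 and 0.017 m); the robot touches nothing.
It fails at once if a jar is tipped over (more than 35 degrees) (angle between any of jar_red, jar_brown, jar_green, jar_white's own z axis and vertical above 0.6 rad).
It fails at once if a jar is dropped or slammed into the new rack (faster than 0.4 m/s within its last 35 mm above the floor of a bay) ((linear speed of jar_red above 0.4 m/s and z of jar_red in the frame of new_rack between -0.01 and 0.047 m and x of jar_red in the frame of new_rack between -0.05 and 0.05 m and y of jar_red in the frame of new_rack between -0.17 and 0.17 m) or (linear speed of jar_brown above 0.4 m/s and z of jar_brown in the frame of new_rack between -0.01 and 0.047 m and x of jar_brown in the frame of new_rack between -0.05 and 0.05 m and y of jar_brown in the frame of new_rack between -0.17 and 0.17 m) or (linear speed of jar_green above 0.4 m/s and z of jar_green in the frame of new_rack between -0.01 and 0.047 m and x of jar_green in the frame of new_rack between -0.05 and 0.05 m and y of jar_green in the frame of new_rack between -0.17 and 0.17 m) or (linear speed of jar_white above 0.4 m/s and z of jar_white in the frame of new_rack between -0.01 and 0.047 m and x of jar_white in the frame of new_rack between -0.05 and 0.05 m and y of jar_white in the frame of new_rack between -0.17 and 0.17 m)).
It fails at once if the pepper mill is knocked out of its place (moved more than 30 mm) (distance of pepper_mill from where it was at the start of the episode above 0.03 m).
It fails at once if the salt cellar is knocked out of its place (moved more than 30 mm) (distance of salt_cellar from where it was at the start of the episode above 0.03 m).
It also fails if it takes over 112 s, if anything falls off the work surface, if the arm or the gripper's body presses on something with over 40 N, if the wrist force passes 120 N, or if a joint passes its speed limit or range.

## Working session

There is one attempt and no reset: what is moved stays moved. The work goes in short steps, Python scripts to look and compute and a tool call to move; the robot and the scene stay as the last step left them, time stands still between calls to the robot, and variables do not carry over. Pictures are saved under pics/ and viewed, about 12 in all and at most 16, crops included, and the job is handed in when it is done.

Besides the shell and the picture viewer there is one more tool, called after ">>>" as name(argument=value, ...) on one line, values as JSON. servo_tool: Moves the arm, as the interface text tells. Shift numbers are shares of 0.03 m and turn numbers shares of 360 degrees, none past 1 either way. Its arguments: {"type":"object","properties":{"slide":{"type":"array"},"twist":{"type":"array"},"jaw":{"type":"number"},"newtons":{"type":"number"}},"required":["slide","twist"]}

```bash
mkdir -p pics; python3 - <<'E'
from cell import telemetry, snapshot, get_calibration
import cv2,json
for n in("side","top"):
    cv2.imwrite(f"pics/{n}0.png",snapshot(n)[:,:,::-1]); c=get_calibration(n); print(n,c)
s=telemetry.get_state();print(s)
E
```

```text
side {'fx': 512.0654290508465, 'fy': 512.0654290508465, 'cx': 319.3098154764099, 'cy': 208.02792442122495, 'camera_from_world': array([[ 8.05004152e-01, -5.93013375e-01, -1.74198818e-02,
        -4.87495244e+02],
       [-3.19336426e-01, -4.08373255e-01, -8.55134803e-01,
         2.09271030e+02],
       [ 4.99992561e-01,  6.93949870e-01, -5.18112938e-01,
         1.00856541e+03],
       [ 0.00000000e+00,  0.00000000e+00,  0.00000000e+00,
         1.00000000e+00]])}
top {'fx': 377.2724182945245, 'fy': 377.2724182945245, 'cx': 317.8559318967397, 'cy': 202.2966881894223, 'camera_from_world': array([[ 9.93159394e-03, -9.99939263e-01, -4.77843165e-03,
         4.65512115e+00],
       [-9.87502853e-01, -9.05618553e-03, -1.57340717e-01,
         5.67224484e+02],
       [ 1.57287886e-01,  6.28135899e-03, -9.87532817e-01,
         8.75560291e+02],
       [ 0.00000000e+00,  0.00000000e+00,  0.00000000e+00,
         1.00000000e+00]])}
{'time': 0.1, 'qpos': array([-0.95280985,  0.50176318, -0.42679582,  1.55137315,  0.22079847,
        1.138295  , -0.21028783]), 'qd': array([-9.11647830e-04, -1.86745419e-03, -4.67093790e-05, -3.00126876e-03,
       -6.77075302e-04,  1.70706922e-03, -5.12481714e-05]), 'tau': array([-1.14418933e-02, -5.67866850e+01, -5.83793253e+00, -2.79919374e+01,
       -6.88263564e-02,  2.39272340e-02,  3.43286990e-05]), 'tcp_pos': array([225.60255473, 608.85233053, 199.76385238]), 'ee_rot': array([ 2.57773697e+00,  1.79409014e+00, -2.35266060e-03]), 'ft_force': array([ 0.12616162, -0.3372161 ,  0.40206451]), 'moment': array([ 0.0207412 , -0.00187804, -0.01745511]), 'finger_gap': 91.99655051191971}
```

View pics/top0.png

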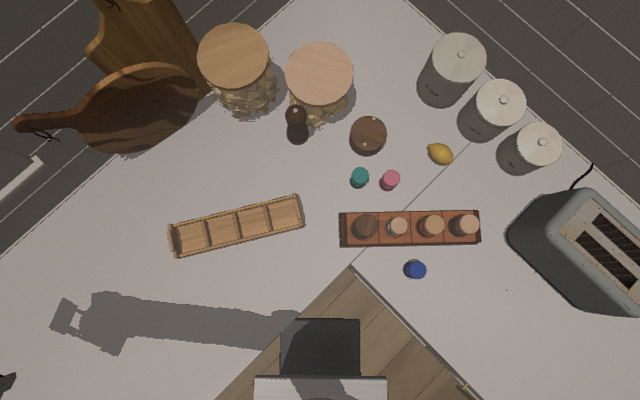

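View pics/side0.png

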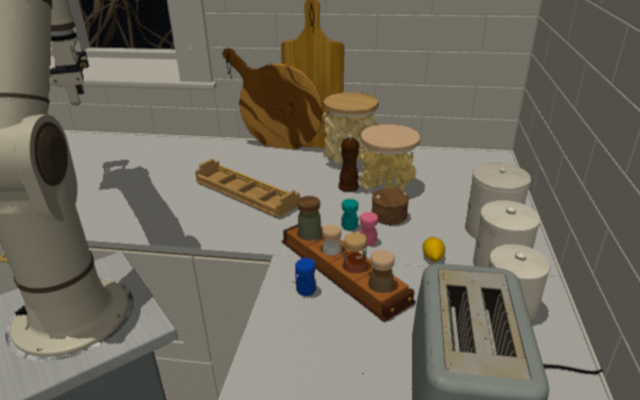

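```bash
python3 - <<'E'
import cv2,numpy as np
t=cv2.imread("pics/top0.png");s=cv2.imread("pics/side0.png")
a=cv2.resize(t[195:295,330:490],None,fx=5,fy=5,interpolation=3)[:300+200]
cv2.imwrite("pics/c1.png",a)
b=cv2.resize(t[185:265,160:320],None,fx=5,fy=5,interpolation=3)
cv2.imwrite("pics/c2.png",b)
c=cv2.resize(s[190:320,270:430],None,fx=4,fy=4,interpolation=3)
cv2.imwrite("pics/c3.png",c)
E
```

```text
(no output)
```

View pics/c1.png

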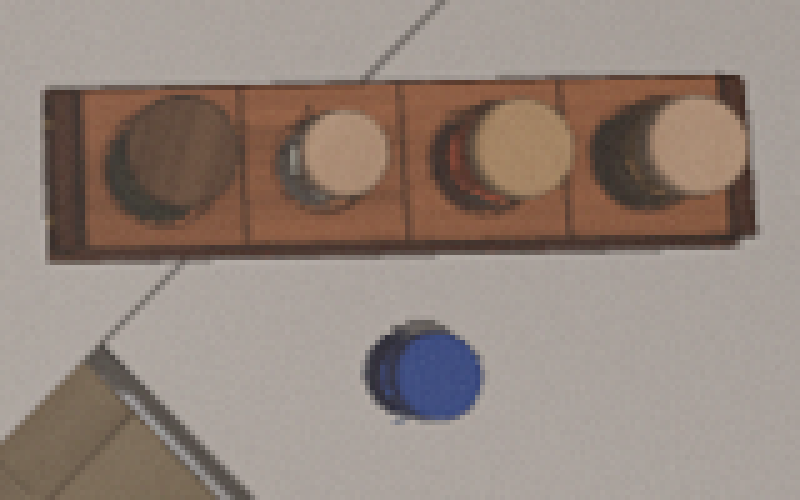

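View pics/c2.png

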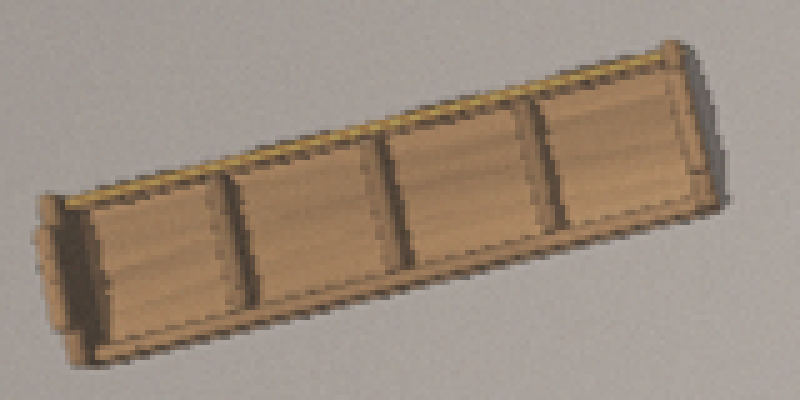

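View pics/c3.png

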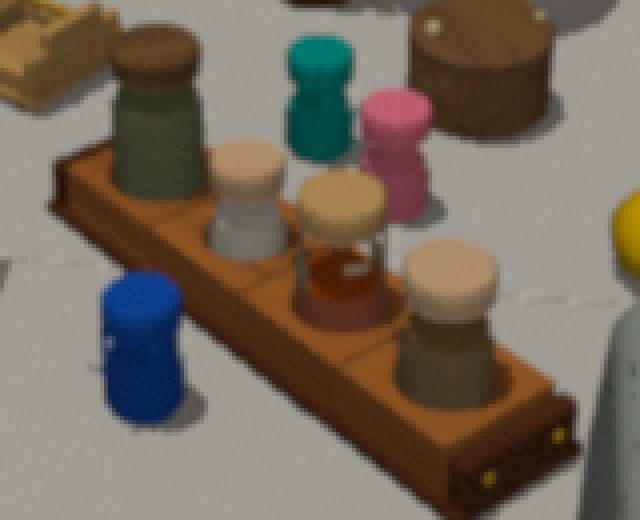

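```bash
cat > h.py <<'E'
import numpy as np,cv2
from cell import get_calibration,snapshot
def ray(n,u,v,z):
    c=get_calibration(n);M=c["camera_from_world"];R,t=M[:3,:3],M[:3,3]
    C=-R.T@t;d=R.T@np.array([(u-c["cx"])/c["fx"],(v-c["cy"])/c["fy"],1])
    return (C+d*(z-C[2])/d[2])[:2]
def proj(n,P):
    c=get_calibration(n);M=c["camera_from_world"];p=M[:3,:3]@np.asarray(P,float)+M[:3,3]
    return np.array([c["fx"]*p[0]/p[2]+c["cx"],c["fy"]*p[1]/p[2]+c["cy"]])
def circ(n,x,y,z,r):
    return np.array([proj(n,(x+r*np.cos(a),y+r*np.sin(a),z)) for a in np.linspace(0,2*np.pi,40)])
E
python3 - <<'E'
from h import *
f=lambda p,o:(o[0]+(p[0]+.5)/5-.5,o[1]+(p[1]+.5)/5-.5)
o1=(330,195);o2=(160,185)
J={}
for k,p,z in(("green",(184,152),123),("white",(347,152),88),("red",(523,149),106),("brown",(698,147),106)):
    J[k]=ray("top",*f(p,o1),z);print(k,J[k].round(1))
P=np.array(list(J.values()));print("pitch",np.linalg.norm(np.diff(P,axis=0),axis=1),"yaw",np.degrees(np.arctan2(P[3,0]-P[0,0],P[0,1]-P[3,1])))
near=[ray("top",*f(p,o2),0) for p in((95,362),(718,213))]
far=[ray("top",*f(p,o2),30) for p in((65,203),(665,57))]
for l in(near,far):
    d=l[0]-l[1];print("yaw",np.degrees(np.arctan2(-d[0],d[1])),l)
D=[ray("top",*f(p,o2),30) for p in((232,243),(387,206),(541,168))];print("div",D,np.linalg.norm(np.diff(D,axis=0),axis=1))
w=far[0]-far[1];w/=np.linalg.norm(w);n=np.array([w[1],-w[0]])
print("width",(far[0]-near[0])@n,(far[1]-near[1])@n)
print("mill,cellar base-ish",ray("top",297,115,160),ray("top",368,133,66))
E
```

```text
green [504.9 -98.1]
white [ 509.1 -177.3]
red [ 509.4 -252.8]
brown [ 511.1 -331.4]
pitch [79.34575959 75.42549367 78.71320777] yaw 1.5061023322924716
yaw 14.039015652663974 [array([432.24601279, 358.07500618]), array([510.06458757,  46.86470231])]
yaw 14.431389848736782 [array([509.18729239, 367.01251472]), array([584.81190012,  73.1425932 ])]
div [array([490.30786143, 283.59907216]), array([509.21017027, 208.32554063]), array([528.70603448, 133.15241555])] [77.61057807 77.66007633]
width 76.74094395975604 78.93778231587298
mill,cellar base-ish [744.02432794  57.43968577] [ 737.07546094 -111.37232801]
```

```bash
cat >> h.py <<'E'
Y=np.radians(14.2);N=np.array([np.cos(Y),np.sin(Y)]);W=np.array([-np.sin(Y),np.cos(Y)])
RC=np.array([511.1,208.7])
BAY=[RC+W*b for b in(-117,-39,39,117)]   # right to left
JAR=dict(green=(504.9,-98.1,123,25),white=(508.,-176.5,88,20),red=(509.5,-253.5,106,23),brown=(511.1,-331.4,106,23))
E
python3 - <<'E'
from h import *
out=[]
for n,box,k in(("top",(160,185,490,265),2.4),("side",(185,150,425,320),2.4)):
    im=cv2.imread(f"pics/{n}0.png");x0,y0,x1,y1=box
    a=cv2.resize(im[y0:y1,x0:x1],(792,int((y1-y0)*792/(x1-x0))),interpolation=3);k=792/(x1-x0)
    def dr(pts,c):cv2.polylines(a,[np.int32(((np.array(pts)-[x0,y0]+.5)*k-.5)*16)],True,c,1,cv2.LINE_AA,4)
    for x,y,z,r in JAR.values():dr(circ(n,x,y,z,r),(255,255,0))
    for hx,hy,z,cs in((34,34,12,BAY),(43,161,0,[RC]),(43,151,30,[RC])):
        for c in cs:dr([proj(n,[*(c+N*i*hx+W*j*hy),z]) for i,j in((1,1),(1,-1),(-1,-1),(-1,1))],(0,0,255) if z==12 else (0,255,0) if z else (255,0,0))
    cv2.imwrite(f"pics/ov_{n}.png",a)
E
```

```text
(no output)
```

View pics/ov_top.png

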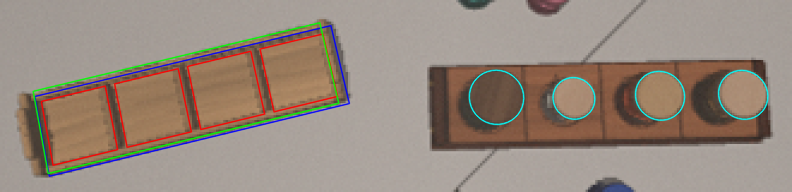

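View pics/ov_side.png

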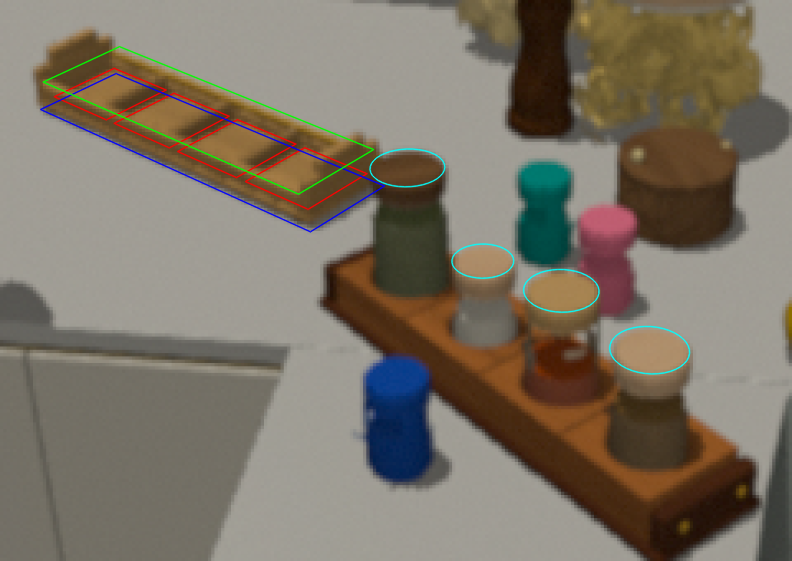

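```bash
python3 - <<'E'
from h import *
im=cv2.imread("pics/top0.png");x0,y0=160,185;k=5
a=cv2.resize(im[y0:265,x0:320],None,fx=k,fy=k,interpolation=3)
b=cv2.imread("pics/side0.png")[150:225,185:310];b=cv2.resize(b,None,fx=5,fy=5,interpolation=3)
def dr(a,n,o,pts,c):cv2.polylines(a,[np.int32(((np.array(pts)-o+.5)*k-.5)*16)],True,c,1,cv2.LINE_AA,4)
Q=((1,1),(1,-1),(-1,-1),(-1,1))
out=np.zeros((400+375,800,3),np.uint8)
for im_,n,o in((a,"top",[160,185]),(b,"side",[185,150])):
    for c in(-78,0,78):dr(im_,n,o,[proj(n,[*(RC+W*(c+j*5)+N*i*34),30]) for i,j in Q],(0,0,255))
    for s in(-1,1):dr(im_,n,o,[proj(n,[*(RC+W*s*161+N*i*43),27+j*28]) for i,j in Q],(255,0,0))
out[:400]=a;out[400:,:625]=b
cv2.imwrite("pics/ov2.png",cv2.resize(out,None,fx=.77,fy=.77,interpolation=cv2.INTER_AREA))
E
```

```text
(no output)
```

View pics/ov2.png

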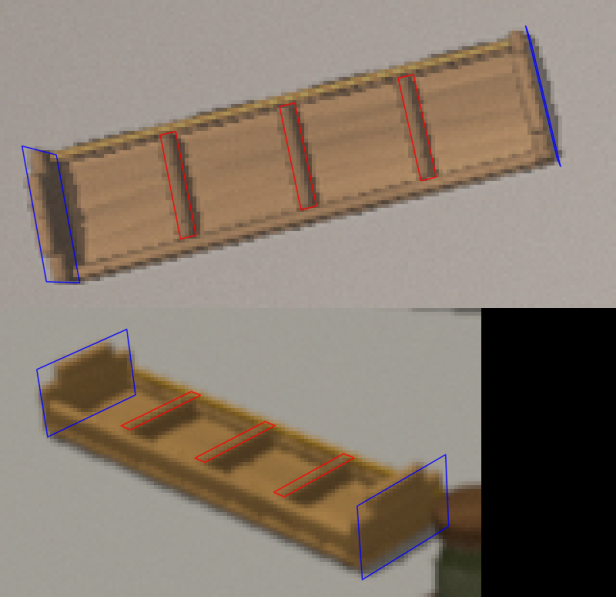

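>>> servo_tool(slide=[[0, 0, 0], [0, 0, 0], [0, 0, 0], [0, 0, 0], [0, 0, 0], [0, 0, 0], [0, 0, 0], [0, 0, 0], [0, 0, 0]], twist=[[0, 0, 0.0244], [0, 0, 0.0244], [0, 0, 0.0244], [0, 0, 0.0244], [0, 0, 0.0244], [0, 0, 0.0244], [0, 0, 0.0247], [0, 0, 0], [0, 0, 0]], jaw=1, newtons=20)

```text
time: 1.23
tcp_pos: [225.6, 609.3, 200.4]
ee_rot: [3.133, 0.226, -0.0]
ft_force: [0.4, -0.9, 0.4]
finger_gap: 92.1
```

```bash
cat > go.py <<'E'
# usage: go.py x y z  or  go.py jar NAME z | bay I z ; prints tool-frame displacement in units of 30 mm
import sys
from h import *
from cell import telemetry
from scipy.spatial.transform import Rotation as Ro
s=telemetry.get_state();a=sys.argv[1:]
xy=JAR[a[1]][:2] if a[0]=="jar" else BAY[int(a[1])] if a[0]=="bay" else [float(v) for v in a[:2]]
R=Ro.from_rotvec(s["ee_rot"]).as_matrix()
d=R.T@(np.array([*xy,float(a[2])])-s["tcp_pos"])
print("t",s["time"],"tcp",s["tcp_pos"].round(1),"theta",np.degrees(np.arctan2(R[1,0],R[0,0])).round(2),"zaxis",R[:,2].round(4))
print("target",np.round(xy,1),"units",(d/30).round(3),"q",s["qpos"].round(2),"F",s["ft_force"].round(1),"gap",round(s["finger_gap"],1))
E
python3 go.py jar green 200
```

```text
t 1.225 tcp [225.6 609.3 200.4] theta 8.26 zaxis [-2.e-04 -6.e-04 -1.e+00]
target [504.9 -98.1] units [ 5.826 24.675  0.025] q [-1.11  0.48 -0.21  1.56  0.1   1.12 -1.19] F [ 0.4 -0.9  0.4] gap 92.1
```

>>> servo_tool(slide=[[0.224, 0.949, 0], [0.224, 0.949, 0], [0.224, 0.949, 0], [0.224, 0.949, 0], [0.224, 0.949, 0], [0.224, 0.949, 0], [0.224, 0.949, 0], [0.224, 0.949, 0], [0.224, 0.949, 0], [0.224, 0.949, 0], [0.224, 0.949, 0], [0.224, 0.949, 0]], twist=[[0, 0, 0], [0, 0, 0], [0, 0, 0], [0, 0, 0], [0, 0, 0], [0, 0, 0], [0, 0, 0], [0, 0, 0], [0, 0, 0], [0, 0, 0], [0, 0, 0], [0, 0, 0]])

```text
time: 2.72
tcp_pos: [354.0, 281.6, 200.8]
ee_rot: [-3.133, -0.225, -0.0]
ft_force: [-0.2, 0.1, -0.8]
finger_gap: 91.7
```

```bash
python3 go.py jar green 200
```

```text
t 2.725 tcp [354.  281.6 200.8] theta 8.22 zaxis [ 3.e-04  1.e-04 -1.e+00]
target [504.9 -98.1] units [ 3.17  13.247  0.029] q [-0.66  0.12 -0.07  2.03  0.01  0.99 -0.6 ] F [-0.2  0.1 -0.8] gap 91.7
```

>>> servo_tool(slide=[[0.25, 0.95, 0], [0.25, 0.95, 0], [0.25, 0.95, 0], [0.25, 0.95, 0], [0.25, 0.95, 0], [0.25, 0.95, 0], [0.25, 0.95, 0], [0.25, 0.95, 0], [0.25, 0.95, 0], [0.25, 0.95, 0], [0.25, 0.95, 0], [0.25, 0.95, 0]], twist=[[0, 0, 0], [0, 0, 0], [0, 0, 0], [0, 0, 0], [0, 0, 0], [0, 0, 0], [0, 0, 0], [0, 0, 0], [0, 0, 0], [0, 0, 0], [0, 0, 0], [0, 0, 0]])

```text
time: 4.22
tcp_pos: [491.1, -44.2, 200.8]
ee_rot: [-3.133, -0.225, -0.0]
ft_force: [1.0, 0.3, -0.3]
finger_gap: 92.0
```

>>> servo_tool(slide=[[0.15, 0.9, 0], [0, 0.4, 0], [0, 0, 0], [0, 0, 0], [0, 0, 0]], twist=[[0, 0, 0], [0, 0, 0], [0, 0, 0], [0, 0, 0], [0, 0, 0]])

```text
time: 4.85
tcp_pos: [500.6, -80.1, 200.7]
ee_rot: [-3.133, -0.224, 0.0]
ft_force: [-0.6, 0.2, 0.4]
finger_gap: 91.5
```

```bash
python3 go.py jar green 94
```

```text
t 4.85 tcp [500.6 -80.1 200.7] theta 8.19 zaxis [-1.e-04  5.e-04 -1.e+00]
target [504.9 -98.1] units [0.057 0.616 3.557] q [-0.14  0.22  0.28  1.92 -0.07  1.01  0.32] F [-0.6  0.2  0.4] gap 91.5
```

>>> servo_tool(slide=[[0.057, 0.616, 0], [0, 0, 0.9], [0, 0, 0.9], [0, 0, 0.8], [0, 0, 0.6], [0, 0, 0.357], [0, 0, 0], [0, 0, 0]], twist=[[0, 0, 0], [0, 0, 0], [0, 0, 0], [0, 0, 0], [0, 0, 0], [0, 0, 0], [0, 0, 0], [0, 0, 0]])

```text
time: 5.85
tcp_pos: [505.6, -99.3, 94.6]
ee_rot: [3.134, 0.222, 0.002]
ft_force: [-0.6, -0.7, -0.8]
finger_gap: 92.1
```

```bash
python3 go.py jar green 94; python3 -c "
from h import *
a=snapshot('side')[130:290,200:400,::-1];b=snapshot('top')[150:280,300:500,::-1]
cv2.imwrite('pics/g1.png',cv2.resize(np.vstack([a,b]),None,fx=2,fy=2,interpolation=3))"
```

```text
t 5.85 tcp [505.6 -99.3  94.6] theta 8.09 zaxis [ 1.1e-03 -1.0e-04 -1.0e+00]
target [504.9 -98.1] units [-0.017 -0.044  0.021] q [-0.08  0.38  0.27  2.   -0.14  0.78  0.41] F [-0.6 -0.7 -0.8] gap 92.1
```

View pics/g1.png

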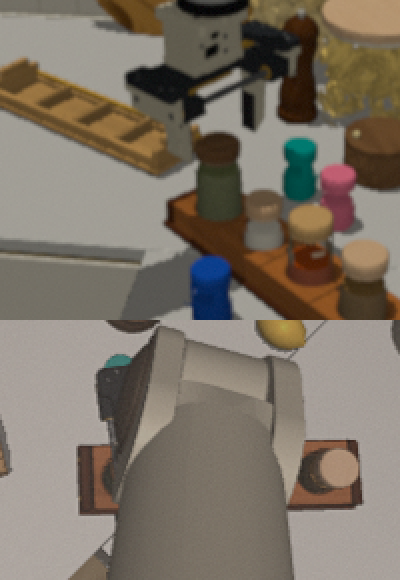

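```bash
python3 -c "
from h import *
from cell import telemetry
from scipy.spatial.transform import Rotation as Ro
s=telemetry.get_state();R=Ro.from_rotvec(s['ee_rot']).as_matrix();p=s['tcp_pos'];print(p,s['qpos'])
a=snapshot('side')[:,:,::-1];a=cv2.resize(a[120:250,240:400],None,fx=4,fy=4,interpolation=3)
for q,c in((p,(0,0,255)),(p+R[:,0]*46,(0,255,0)),(p-R[:,0]*46,(0,255,0)),(p-R[:,2]*66,(255,0,0)),(p+R[:,0]*46-R[:,2]*40,(0,255,255)),(p-R[:,0]*46-R[:,2]*40,(0,255,255))):
  u=(proj('side',q)-[240,120])*4;print(u);cv2.circle(a,tuple(int(v) for v in u),4,c,-1)
cv2.imwrite('pics/g2.png',a)"
```

```text
[505.71835274 -99.42110342  94.80765791] [-0.08107938  0.37678094  0.26831796  1.99799724 -0.13909199  0.78242791
  0.40909072]
[275.88484679 365.19758563]
[334.2874784  334.71792979]
[214.63316871 397.16412577]
[272.32898616 261.42539799]
[333.26290602 273.5025026 ]
[211.29051408 334.08905483]
```

View pics/g2.png

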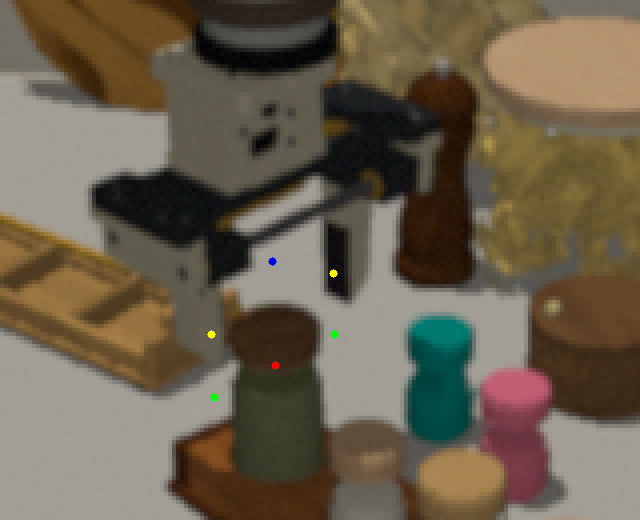

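>>> servo_tool(slide=[[0, 0, 0.25], [0, 0, 0.25], [0, 0, 0.25], [0, 0, 0], [0, 0, 0]], twist=[[0, 0, 0], [0, 0, 0], [0, 0, 0], [0, 0, 0], [0, 0, 0]])

```text
time: 6.62
tcp_pos: [505.0, -99.4, 71.4]
ee_rot: [3.134, 0.221, -0.0]
ft_force: [-0.1, -0.2, 0.4]
finger_gap: 91.8
```

```bash
cat > look.py <<'E'
import sys
from h import *
from cell import telemetry
from scipy.spatial.transform import Rotation as Ro
s=telemetry.get_state();R=Ro.from_rotvec(s['ee_rot']).as_matrix();p=s['tcp_pos'];print(p.round(1),s['ft_force'].round(1))
a=cv2.resize(snapshot('side')[120:250,240:400,::-1],None,fx=3,fy=3,interpolation=3)
b=cv2.resize(snapshot('top')[150:270,300:460,::-1],None,fx=3,fy=3,interpolation=3)
g=s['finger_gap']/2
for im,n,o in((a,'side',[240,120]),(b,'top',[300,150])):
  for dz,c in((0,(0,255,0)),(24,(0,0,255))):
    for i in(1,-1):
      for q in(p+R[:,0]*i*g,p-R[:,2]*66+R[:,0]*i*95+R[:,1]*37,p-R[:,2]*66+R[:,0]*i*95-R[:,1]*37):
        u=(proj(n,q+[0,0,dz])-o)*3;cv2.circle(im,tuple(int(v) for v in u),3,c,-1)
cv2.imwrite(sys.argv[1],np.vstack([a,b])[:600] if 0 else cv2.resize(np.vstack([a,b]),None,fx=.8,fy=.8,interpolation=cv2.INTER_AREA))
E
python3 look.py pics/g3.png
```

```text
[505.  -99.4  71.4] [-0.1 -0.2  0.4]
```

View pics/g3.png

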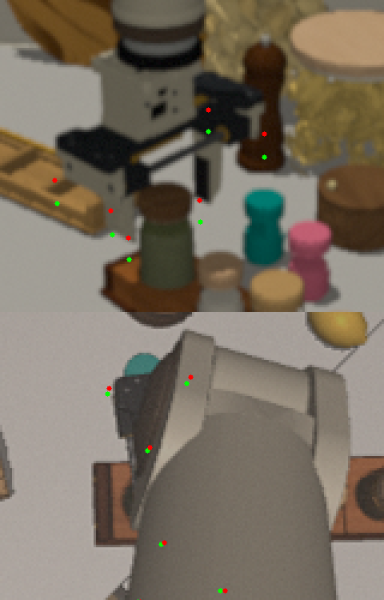

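>>> servo_tool(slide=[[0, 0, 0], [0, 0, 0], [0, 0, 0], [0, 0, 0], [0, 0, 0], [0, 0, 0]], twist=[[0, 0, 0], [0, 0, 0], [0, 0, 0], [0, 0, 0], [0, 0, 0], [0, 0, 0]], jaw=-1, newtons=20)

```text
time: 7.48
tcp_pos: [505.2, -99.4, 71.5]
ee_rot: [3.134, 0.221, 0.001]
ft_force: [0.1, -0.6, -1.1]
finger_gap: 49.9
```

>>> servo_tool(slide=[[0, 0, -0.3], [0, 0, -0.6], [0, 0, -0.9], [0, 0, -0.9], [0, 0, -0.9], [0, 0, -0.6], [0, 0, -0.2], [0, 0, 0], [0, 0, 0]], twist=[[0, 0, 0], [0, 0, 0], [0, 0, 0], [0, 0, 0], [0, 0, 0], [0, 0, 0], [0, 0, 0], [0, 0, 0], [0, 0, 0]])

```text
time: 8.6
tcp_pos: [504.2, -99.3, 202.6]
ee_rot: [-3.134, -0.221, 0.003]
ft_force: [-0.4, -0.0, -2.0]
finger_gap: 49.7
```

```bash
python3 go.py bay 0 66.5
```

```text
t 8.6 tcp [504.2 -99.3 202.6] theta 8.08 zaxis [-1.7e-03  1.0e-04 -1.0e+00]
target [539.8  95.3] units [ 2.093 -6.252  4.535] q [-0.11  0.23  0.3   1.91 -0.08  1.02  0.36] F [-0.4 -0.  -2. ] gap 49.7
```

>>> servo_tool(slide=[[0.15, -0.4, 0], [0.27, -0.8, 0], [0.27, -0.8, 0], [0.27, -0.8, 0], [0.27, -0.8, 0], [0.27, -0.8, 0], [0.27, -0.8, 0], [0.22, -0.7, 0], [0.1, -0.35, 0], [0, 0, 0], [0, 0, 0]], twist=[[0, 0, 0], [0, 0, 0], [0, 0, 0], [0, 0, 0], [0, 0, 0], [0, 0, 0], [0, 0, 0], [0, 0, 0], [0, 0, 0], [0, 0, 0], [0, 0, 0]])

```text
time: 9.98
tcp_pos: [540.6, 94.0, 203.3]
ee_rot: [3.133, 0.219, -0.001]
ft_force: [0.2, -0.3, -1.0]
finger_gap: 50.0
```

```bash
python3 go.py bay 0 66.5
```

```text
t 9.975 tcp [540.6  94.  203.3] theta 8.01 zaxis [-5.e-04 -7.e-04 -1.e+00]
target [539.8  95.3] units [-0.016 -0.05   4.56 ] q [-0.37  0.29  0.18  1.82 -0.06  1.04 -0.03] F [ 0.2 -0.3 -1. ] gap 50.0
```

>>> servo_tool(slide=[[-0.016, -0.05, 0.4], [0, 0, 0.8], [0, 0, 0.9], [0, 0, 0.8], [0, 0, 0.6], [0, 0, 0.4], [0, 0, 0.3], [0, 0, 0.1], [0, 0, 0], [0, 0, 0]], twist=[[0, 0, 0], [0, 0, 0], [0, 0, 0], [0, 0, 0], [0, 0, 0], [0, 0, 0], [0, 0, 0], [0, 0, 0], [0, 0, 0], [0, 0, 0]])

```text
time: 11.22
tcp_pos: [540.5, 96.6, 75.1]
ee_rot: [-3.134, -0.221, -0.002]
ft_force: [0.5, -0.6, -0.4]
finger_gap: 49.9
```

```bash
python3 go.py bay 0 65.5; python3 -c "
from h import *
a=snapshot('side')[110:250,180:360,::-1];b=snapshot('top')[170:260,160:340,::-1]
cv2.imwrite('pics/p1.png',cv2.resize(np.vstack([a,b]),None,fx=2.6,fy=2.6,interpolation=3))"
```

```text
t 11.225 tcp [540.5  96.6  75.1] theta 8.08 zaxis [ 1.e-03  3.e-04 -1.e+00]
target [539.8  95.3] units [-0.031  0.042  0.32 ] q [-0.36  0.45  0.16  1.92 -0.1   0.77  0.  ] F [ 0.5 -0.6 -0.4] gap 49.9
```

View pics/p1.png

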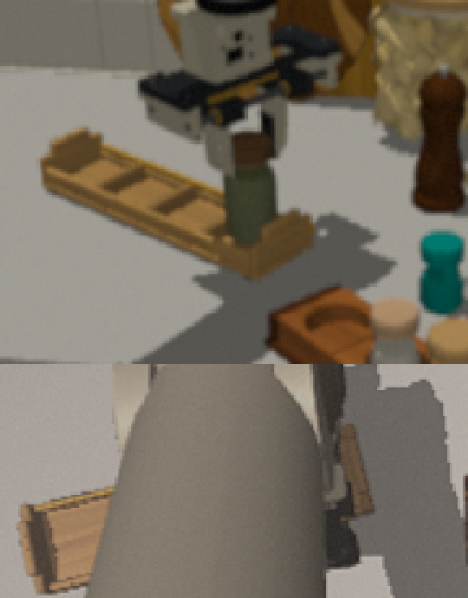

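>>> servo_tool(slide=[[0, 0, 0.1], [0, 0, 0.1], [0, 0, 0.06], [0, 0, 0.03], [0, 0, 0], [0, 0, 0]], twist=[[0, 0, 0], [0, 0, 0], [0, 0, 0], [0, 0, 0], [0, 0, 0], [0, 0, 0]])

```text
time: 12.08
tcp_pos: [540.1, 96.5, 65.8]
ee_rot: [-3.134, -0.221, -0.0]
ft_force: [0.7, -0.5, -0.7]
finger_gap: 49.7
```

>>> servo_tool(slide=[[0, 0, 0.02], [0, 0, 0.02], [0, 0, 0], [0, 0, 0]], twist=[[0, 0, 0], [0, 0, 0], [0, 0, 0], [0, 0, 0]])

```text
time: 12.58
tcp_pos: [540.5, 96.6, 65.4]
ee_rot: [-3.133, -0.221, -0.001]
ft_force: [-0.6, -1.2, 4.8]
finger_gap: 50.0
```

>>> servo_tool(slide=[[0, 0, 0], [0, 0, 0], [0, 0, 0], [0, 0, 0], [0, 0, -0.3], [0, 0, -0.9], [0, 0, -0.9], [0, 0, -0.9], [0, 0, -0.6], [0, 0, 0], [0, 0, 0]], twist=[[0, 0, 0], [0, 0, 0], [0, 0, 0], [0, 0, 0], [0, 0, 0], [0, 0, 0], [0, 0, 0], [0, 0, 0], [0, 0, 0], [0, 0, 0], [0, 0, 0]], jaw=1)

```text
time: 13.95
tcp_pos: [539.6, 96.4, 172.1]
ee_rot: [3.134, 0.221, -0.001]
ft_force: [0.2, -0.0, -0.8]
finger_gap: 92.1
```

```bash
python3 go.py jar white 170
```

```text
t 13.95 tcp [539.6  96.4 172.1] theta 8.08 zaxis [-7.e-04 -1.e-04 -1.e+00]
target [ 508.  -176.5] units [-2.32   8.858  0.073] q [-0.37  0.32  0.18  1.85 -0.07  0.97 -0.02] F [ 0.2 -0.  -0.8] gap 92.1
```

>>> servo_tool(slide=[[-0.1, 0.5, 0], [-0.23, 0.9, 0], [-0.23, 0.9, 0], [-0.23, 0.9, 0], [-0.23, 0.9, 0], [-0.23, 0.9, 0], [-0.23, 0.9, 0], [-0.23, 0.9, 0], [-0.23, 0.9, 0], [-0.23, 0.8, 0], [-0.15, 0.36, 0], [0, 0, 0]], twist=[[0, 0, 0], [0, 0, 0], [0, 0, 0], [0, 0, 0], [0, 0, 0], [0, 0, 0], [0, 0, 0], [0, 0, 0], [0, 0, 0], [0, 0, 0], [0, 0, 0], [0, 0, 0]])

```text
time: 15.45
tcp_pos: [507.6, -177.5, 172.1]
ee_rot: [-3.134, -0.218, 0.002]
ft_force: [0.9, 0.6, -0.1]
finger_gap: 91.8
```

>>> servo_tool(slide=[[0, 0, 0], [0, 0, 0.6], [0, 0, 0.9], [0, 0, 0.9], [0, 0, 0.8], [0, 0, 0.4], [0, 0, 0], [0, 0, 0]], twist=[[0, 0, 0], [0, 0, 0], [0, 0, 0], [0, 0, 0], [0, 0, 0], [0, 0, 0], [0, 0, 0], [0, 0, 0]])

```text
time: 16.45
tcp_pos: [509.3, -176.4, 65.4]
ee_rot: [3.133, 0.222, 0.002]
ft_force: [-0.1, -0.3, -0.2]
finger_gap: 92.1
```

```bash
python3 go.py jar white 37.5; python3 -c "
from h import *
a=snapshot('side')[130:270,180:400,::-1]
cv2.imwrite('pics/w1.png',cv2.resize(a,None,fx=3.5,fy=3.5,interpolation=3))"
```

```text
t 16.45 tcp [ 509.3 -176.4   65.4] theta 8.1 zaxis [ 1.4e-03 -2.0e-04 -1.0e+00]
target [ 508.  -176.5] units [-0.045 -0.005  0.931] q [ 0.06  0.46  0.28  1.96 -0.18  0.74  0.58] F [-0.1 -0.3 -0.2] gap 92.1
```

View pics/w1.png

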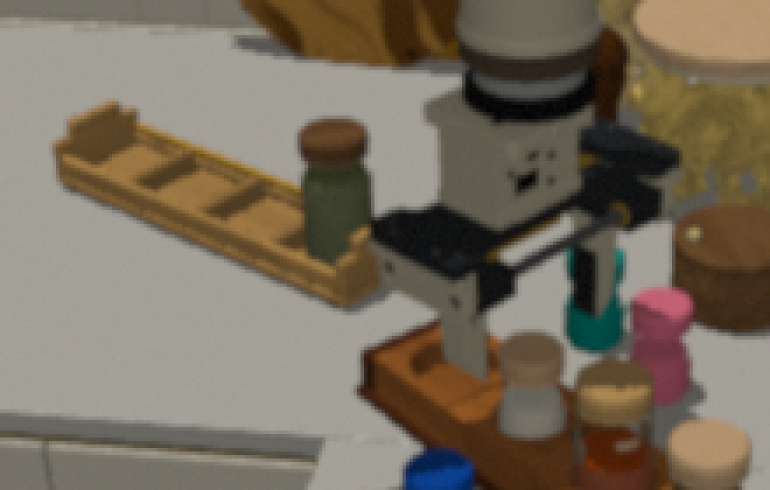

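>>> servo_tool(slide=[[-0.03, 0, 0.3], [0, 0, 0.3], [0, 0, 0.2], [0, 0, 0.12], [0, 0, 0], [0, 0, 0]], twist=[[0, 0, 0], [0, 0, 0], [0, 0, 0], [0, 0, 0], [0, 0, 0], [0, 0, 0]])

```text
time: 17.25
tcp_pos: [507.8, -176.7, 37.1]
ee_rot: [3.134, 0.221, 0.0]
ft_force: [0.3, -0.5, 0.7]
finger_gap: 92.1
```

>>> servo_tool(slide=[[0, 0, 0], [0, 0, 0], [0, 0, 0], [0, 0, 0], [0, 0, 0], [0, 0, 0]], twist=[[0, 0, 0], [0, 0, 0], [0, 0, 0], [0, 0, 0], [0, 0, 0], [0, 0, 0]], jaw=-1)

```text
time: 18.0
tcp_pos: [507.7, -176.6, 37.0]
ee_rot: [-3.134, -0.221, -0.0]
ft_force: [0.7, 0.4, -0.5]
finger_gap: 40.3
```

>>> servo_tool(slide=[[0, 0, -0.3], [0, 0, -0.6], [0, 0, -0.9], [0, 0, -0.9], [0, 0, -0.9], [0, 0, -0.7], [0, 0, -0.3], [0, 0, 0], [0, 0, 0]], twist=[[0, 0, 0], [0, 0, 0], [0, 0, 0], [0, 0, 0], [0, 0, 0], [0, 0, 0], [0, 0, 0], [0, 0, 0], [0, 0, 0]])

```text
time: 19.12
tcp_pos: [506.9, -176.3, 174.3]
ee_rot: [-3.133, -0.221, 0.002]
ft_force: [-0.5, -1.1, -2.0]
finger_gap: 40.1
```

```bash
python3 go.py bay 1 31
```

```text
t 19.125 tcp [ 506.9 -176.3  174.3] theta 8.08 zaxis [-1.4e-03  4.0e-04 -1.0e+00]
target [520.7 170.9] units [  2.087 -11.393   4.779] q [ 0.02  0.31  0.32  1.88 -0.11  0.97  0.53] F [-0.5 -1.1 -2. ] gap 40.1
```

>>> servo_tool(slide=[[0.1, -0.5, 0], [0.175, -0.96, 0], [0.175, -0.96, 0], [0.175, -0.96, 0], [0.175, -0.96, 0], [0.175, -0.96, 0], [0.175, -0.96, 0], [0.175, -0.96, 0], [0.175, -0.96, 0], [0.175, -0.96, 0], [0.175, -0.96, 0], [0.175, -0.96, 0]], twist=[[0, 0, 0], [0, 0, 0], [0, 0, 0], [0, 0, 0], [0, 0, 0], [0, 0, 0], [0, 0, 0], [0, 0, 0], [0, 0, 0], [0, 0, 0], [0, 0, 0], [0, 0, 0]])

```text
time: 20.62
tcp_pos: [520.0, 162.5, 174.2]
ee_rot: [3.134, 0.223, -0.003]
ft_force: [0.7, -0.7, -1.7]
finger_gap: 40.2
```

>>> servo_tool(slide=[[0.06, -0.33, 0], [0, 0, 0], [0, 0, 0], [0, 0, 0]], twist=[[0, 0, 0], [0, 0, 0], [0, 0, 0], [0, 0, 0]])

```text
time: 21.12
tcp_pos: [521.6, 169.0, 175.0]
ee_rot: [3.134, 0.218, -0.0]
ft_force: [-0.1, 0.2, -1.8]
finger_gap: 39.9
```

```bash
python3 go.py bay 1 31
```

```text
t 21.125 tcp [521.6 169.  175. ] theta 7.96 zaxis [-1.e-04 -5.e-04 -1.e+00]
target [520.7 170.9] units [-0.023 -0.068  4.8  ] q [-0.48  0.32  0.14  1.85 -0.05  0.98 -0.18] F [-0.1  0.2 -1.8] gap 39.9
```

>>> servo_tool(slide=[[-0.023, -0.068, 0.4], [0, 0, 0.8], [0, 0, 0.9], [0, 0, 0.8], [0, 0, 0.7], [0, 0, 0.5], [0, 0, 0.3], [0, 0, 0.1], [0, 0, 0], [0, 0, 0]], twist=[[0, 0, 0], [0, 0, 0], [0, 0, 0], [0, 0, 0], [0, 0, 0], [0, 0, 0], [0, 0, 0], [0, 0, 0], [0, 0, 0], [0, 0, 0]])

```text
time: 22.38
tcp_pos: [521.2, 172.7, 40.7]
ee_rot: [-3.133, -0.221, -0.002]
ft_force: [0.1, 0.3, -2.2]
finger_gap: 39.9
```

>>> servo_tool(slide=[[0, 0, 0.1], [0, 0, 0.08], [0, 0, 0.06], [0, 0, 0.03], [0, 0, 0], [0, 0, 0]], twist=[[0, 0, 0], [0, 0, 0], [0, 0, 0], [0, 0, 0], [0, 0, 0], [0, 0, 0]])

```text
time: 23.12
tcp_pos: [520.6, 172.4, 31.9]
ee_rot: [-3.134, -0.221, 0.0]
ft_force: [1.3, -0.2, -1.4]
finger_gap: 39.8
```

>>> servo_tool(slide=[[0, 0, 0.02], [0, 0, 0.02], [0, 0, 0], [0, 0, 0]], twist=[[0, 0, 0], [0, 0, 0], [0, 0, 0], [0, 0, 0]])

```text
time: 23.62
tcp_pos: [520.7, 172.5, 31.0]
ee_rot: [-3.134, -0.221, -0.0]
ft_force: [-0.6, 0.1, 2.8]
finger_gap: 39.8
```

>>> servo_tool(slide=[[0, 0, 0], [0, 0, 0], [0, 0, 0], [0, 0, 0], [0, 0, -0.3], [0, 0, -0.9], [0, 0, -0.9], [0, 0, -0.9], [0, 0, -0.9], [0, 0, -0.7], [0, 0, 0], [0, 0, 0]], twist=[[0, 0, 0], [0, 0, 0], [0, 0, 0], [0, 0, 0], [0, 0, 0], [0, 0, 0], [0, 0, 0], [0, 0, 0], [0, 0, 0], [0, 0, 0], [0, 0, 0], [0, 0, 0]], jaw=1)

```text
time: 25.12
tcp_pos: [520.0, 172.3, 168.2]
ee_rot: [3.134, 0.221, -0.001]
ft_force: [1.7, -0.6, 0.0]
finger_gap: 91.6
```

```bash
python3 go.py jar red 170
```

```text
t 25.125 tcp [520.  172.3 168.2] theta 8.08 zaxis [-7.e-04 -2.e-04 -1.e+00]
target [ 509.5 -253.5] units [-2.343 14.002 -0.057] q [-0.48  0.32  0.14  1.86 -0.05  0.96 -0.18] F [ 1.7 -0.6  0. ] gap 91.6
```

Red: 15 rows across.

>>> servo_tool(slide=[[-0.1, 0.6, 0], [-0.16, 0.96, 0], [-0.16, 0.96, 0], [-0.16, 0.96, 0], [-0.16, 0.96, 0], [-0.16, 0.96, 0], [-0.16, 0.96, 0], [-0.16, 0.96, 0], [-0.16, 0.96, 0], [-0.16, 0.96, 0], [-0.16, 0.96, 0], [-0.16, 0.96, 0]], twist=[[0, 0, 0], [0, 0, 0], [0, 0, 0], [0, 0, 0], [0, 0, 0], [0, 0, 0], [0, 0, 0], [0, 0, 0], [0, 0, 0], [0, 0, 0], [0, 0, 0], [0, 0, 0]])

```text
time: 26.62
tcp_pos: [510.7, -169.1, 167.7]
ee_rot: [-3.134, -0.219, 0.003]
ft_force: [-0.0, 0.4, -0.5]
finger_gap: 91.8
```

>>> servo_tool(slide=[[-0.16, 0.96, 0], [-0.16, 0.96, 0], [-0.16, 0.7, 0], [0, 0.22, 0], [0, 0, 0], [0, 0, 0], [0, 0, 0]], twist=[[0, 0, 0], [0, 0, 0], [0, 0, 0], [0, 0, 0], [0, 0, 0], [0, 0, 0], [0, 0, 0]])

```text
time: 27.5
tcp_pos: [510.3, -252.1, 168.6]
ee_rot: [-3.133, -0.224, 0.0]
ft_force: [-0.4, -0.7, 0.5]
finger_gap: 91.8
```

```bash
python3 go.py jar red 54.5
```

```text
t 27.5 tcp [ 510.3 -252.1  168.6] theta 8.17 zaxis [-1.e-04  5.e-04 -1.e+00]
target [ 509.5 -253.5] units [-0.032  0.043  3.803] q [ 0.14  0.37  0.34  1.81 -0.14  0.98  0.68] F [-0.4 -0.7  0.5] gap 91.8
```

>>> servo_tool(slide=[[-0.03, 0.04, 0.5], [0, 0, 0.9], [0, 0, 0.9], [0, 0, 0.7], [0, 0, 0.4], [0, 0, 0.3], [0, 0, 0.1], [0, 0, 0], [0, 0, 0]], twist=[[0, 0, 0], [0, 0, 0], [0, 0, 0], [0, 0, 0], [0, 0, 0], [0, 0, 0], [0, 0, 0], [0, 0, 0], [0, 0, 0]])

```text
time: 28.62
tcp_pos: [509.9, -254.8, 55.3]
ee_rot: [3.133, 0.221, 0.002]
ft_force: [-0.3, -0.6, 0.9]
finger_gap: 92.0
```

>>> servo_tool(slide=[[0, 0, 0], [0, 0, 0], [0, 0, 0], [0, 0, 0], [0, 0, 0], [0, 0, 0]], twist=[[0, 0, 0], [0, 0, 0], [0, 0, 0], [0, 0, 0], [0, 0, 0], [0, 0, 0]], jaw=-1)

```text
time: 29.38
tcp_pos: [509.4, -254.6, 54.7]
ee_rot: [-3.134, -0.221, -0.0]
ft_force: [0.2, -0.0, 0.1]
finger_gap: 44.4
```

```bash
python3 -c "
from h import *
from cell import telemetry
a=snapshot('side')[170:310,280:440,::-1]
cv2.imwrite('pics/r1.png',cv2.resize(a,None,fx=4,fy=4,interpolation=3))
s=telemetry.get_state();print(s['finger_gap'],s['ft_force'],s['moment'])"
```

```text
44.44454681765762 [1.87840094 0.66833725 0.2764328 ] [-0.05397737 -0.04792068 -0.00307354]
```

View pics/r1.png

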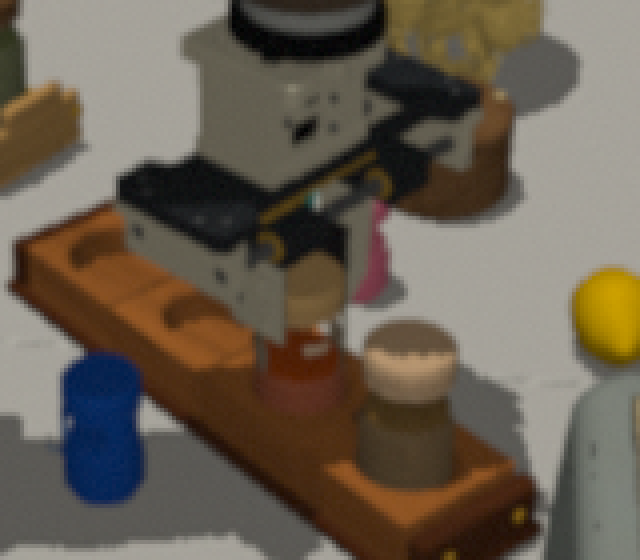

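>>> servo_tool(slide=[[0, 0, -0.2], [0, 0, -0.3], [0, 0, -0.6], [0, 0, -0.9], [0, 0, -0.9], [0, 0, -0.9], [0, 0, -0.7], [0, 0, -0.3], [0, 0, 0], [0, 0, 0]], twist=[[0, 0, 0], [0, 0, 0], [0, 0, 0], [0, 0, 0], [0, 0, 0], [0, 0, 0], [0, 0, 0], [0, 0, 0], [0, 0, 0], [0, 0, 0]])

```text
time: 30.68
tcp_pos: [508.7, -254.3, 197.9]
ee_rot: [-3.133, -0.221, 0.002]
ft_force: [0.6, -0.1, -1.4]
finger_gap: 44.8
```

```bash
python3 go.py bay 2 48.7;python3 -c "
from h import *
a=snapshot('side')[130:290,280:440,::-1]
cv2.imwrite('pics/r2.png',cv2.resize(a,None,fx=3,fy=3,interpolation=3))"
```

```text
t 30.675 tcp [ 508.7 -254.3  197.9] theta 8.08 zaxis [-1.4e-03  6.0e-04 -1.0e+00]
target [501.5 246.5] units [  2.117 -16.556   4.983] q [ 0.14  0.34  0.35  1.78 -0.13  1.04  0.67] F [ 0.6 -0.1 -1.4] gap 44.8
```

View pics/r2.png

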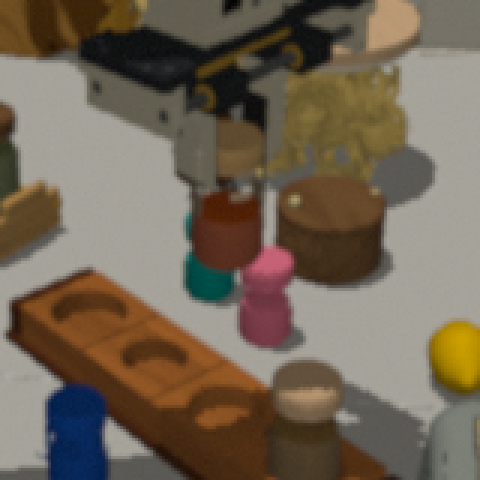

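```bash
python3 - <<'E'
from h import *
t=np.radians(8.08);X=np.array([np.cos(t),np.sin(t),0]);Yv=np.array([np.sin(t),-np.cos(t),0])
def rep(p,g,o,k,dz):
    p=np.array(p)
    for nm,q in(("near tip c",p-X*g),("near tip +9.5",p-X*g+Yv*9.5),("near tip -9.5",p-X*g-Yv*9.5),("near back",p-X*(g+19)),("far tip c",p+X*g),("far+9.5",p+X*g+Yv*9.5)):
        print(nm,((proj("side",q+[0,0,dz])-o)*k).round(0))
print("g2 (obs near right edge 228, far pad 325-348)");rep((505.7,-99.4,94.8),46,[240,120],4,24)
print("w1");rep((509.3,-176.4,65.4),46,[180,130],3.5,24)
print("r1 obs near right edge 287, bottom(285,342)");rep((509.4,-254.6,54.7),22.2,[280,170],4,24)
print("lid r1",((proj("side",(509.5,-253.5,106))-[280,170])*4).round(0))
print("r2 obs near 175..215 bottom ~185; lid centre (240,~122)");rep((508.7,-254.3,197.9),22.2,[280,130],3,24)
for n in("green","white","red","brown"):print(n,proj("side",JAR[n][:3]).round(1))
E
```

```text
g2 (obs near right edge 228, far pad 325-348)
near tip c [213. 359.]
near tip +9.5 [224. 366.]
near tip -9.5 [201. 353.]
near back [186. 373.]
far tip c [334. 298.]
far+9.5 [346. 304.]
w1
near tip c [475. 373.]
near tip +9.5 [487. 379.]
near tip -9.5 [464. 367.]
near back [452. 386.]
far tip c [581. 313.]
far+9.5 [592. 319.]
r1 obs near right edge 287, bottom(285,342)
near tip c [269. 334.]
near tip +9.5 [283. 342.]
near tip -9.5 [255. 326.]
near back [243. 350.]
far tip c [328. 297.]
far+9.5 [341. 305.]
lid r1 [298. 270.]
r2 obs near 175..215 bottom ~185; lid centre (240,~122)
near tip c [203. 185.]
near tip +9.5 [214. 190.]
near tip -9.5 [192. 180.]
near back [182. 196.]
far tip c [250. 160.]
far+9.5 [261. 165.]
green [308.  200.3]
white [330.8 228.6]
red [354.6 237.5]
brown [381.3 255.5]
```

>>> servo_tool(slide=[[0.05, -0.5, 0], [0.12, -0.96, 0], [0.12, -0.96, 0], [0.12, -0.96, 0], [0.12, -0.96, 0], [0.12, -0.96, 0], [0.12, -0.96, 0], [0.12, -0.96, 0], [0.12, -0.96, 0], [0.12, -0.96, 0], [0.12, -0.96, 0], [0.12, -0.96, 0]], twist=[[0, 0, 0], [0, 0, 0], [0, 0, 0], [0, 0, 0], [0, 0, 0], [0, 0, 0], [0, 0, 0], [0, 0, 0], [0, 0, 0], [0, 0, 0], [0, 0, 0], [0, 0, 0]])

```text
time: 32.22
tcp_pos: [502.4, 81.6, 198.2]
ee_rot: [-3.134, -0.223, 0.002]
ft_force: [-0.5, -0.4, -1.4]
finger_gap: 44.3
```

>>> servo_tool(slide=[[0.12, -0.96, 0], [0.12, -0.96, 0], [0.12, -0.96, 0], [0.12, -0.96, 0], [0.12, -0.96, 0], [0.1, -0.7, 0], [0, 0, 0], [0, 0, 0], [0, 0, 0]], twist=[[0, 0, 0], [0, 0, 0], [0, 0, 0], [0, 0, 0], [0, 0, 0], [0, 0, 0], [0, 0, 0], [0, 0, 0], [0, 0, 0]])

```text
time: 33.35
tcp_pos: [501.3, 244.4, 198.7]
ee_rot: [3.133, 0.218, -0.0]
ft_force: [0.6, -0.5, -1.3]
finger_gap: 45.1
```

```bash
python3 go.py bay 2 48.7
```

```text
t 33.35 tcp [501.3 244.4 198.7] theta 7.95 zaxis [-1.e-04 -7.e-04 -1.e+00]
target [501.5 246.5] units [ 0.018 -0.074  4.999] q [-0.56  0.31  0.07  1.8  -0.03  1.03 -0.34] F [ 0.6 -0.5 -1.3] gap 45.1
```

>>> servo_tool(slide=[[0.01, -0.02, 0.4], [0, 0, 0.8], [0, 0, 0.9], [0, 0, 0.9], [0, 0, 0.7], [0, 0, 0.5], [0, 0, 0.3], [0, 0, 0.15], [0, 0, 0], [0, 0, 0]], twist=[[0, 0, 0], [0, 0, 0], [0, 0, 0], [0, 0, 0], [0, 0, 0], [0, 0, 0], [0, 0, 0], [0, 0, 0], [0, 0, 0], [0, 0, 0]])

```text
time: 34.6
tcp_pos: [501.8, 247.0, 59.9]
ee_rot: [-3.133, -0.221, -0.002]
ft_force: [-0.4, -0.7, -0.8]
finger_gap: 45.0
```

>>> servo_tool(slide=[[0, 0, 0.1], [0, 0, 0.08], [0, 0, 0.06], [0, 0, 0.03], [0, 0, 0], [0, 0, 0]], twist=[[0, 0, 0], [0, 0, 0], [0, 0, 0], [0, 0, 0], [0, 0, 0], [0, 0, 0]])

```text
time: 35.35
tcp_pos: [501.3, 246.7, 51.1]
ee_rot: [-3.134, -0.221, -0.0]
ft_force: [0.7, -0.6, -1.2]
finger_gap: 44.2
```

>>> servo_tool(slide=[[0, 0, 0.03], [0, 0, 0.03], [0, 0, 0.02], [0, 0, 0], [0, 0, 0]], twist=[[0, 0, 0], [0, 0, 0], [0, 0, 0], [0, 0, 0], [0, 0, 0]])

```text
time: 35.98
tcp_pos: [501.2, 246.6, 48.7]
ee_rot: [3.134, 0.221, -0.0]
ft_force: [0.1, -0.2, -1.8]
finger_gap: 44.1
```

>>> servo_tool(slide=[[0, 0, 0.02], [0, 0, 0.02], [0, 0, 0], [0, 0, 0]], twist=[[0, 0, 0], [0, 0, 0], [0, 0, 0], [0, 0, 0]])

```text
time: 36.48
tcp_pos: [501.5, 246.8, 48.5]
ee_rot: [-3.133, -0.221, -0.001]
ft_force: [-2.2, -1.5, 7.5]
finger_gap: 44.4
```

Contact; release and lift.

>>> servo_tool(slide=[[0, 0, 0], [0, 0, 0], [0, 0, 0], [0, 0, 0], [0, 0, -0.3], [0, 0, -0.9], [0, 0, -0.9], [0, 0, -0.9], [0, 0, -0.9], [0, 0, -0.1], [0, 0, 0], [0, 0, 0]], twist=[[0, 0, 0], [0, 0, 0], [0, 0, 0], [0, 0, 0], [0, 0, 0], [0, 0, 0], [0, 0, 0], [0, 0, 0], [0, 0, 0], [0, 0, 0], [0, 0, 0], [0, 0, 0]], jaw=1)

```text
time: 37.98
tcp_pos: [500.4, 246.2, 166.4]
ee_rot: [3.133, 0.221, -0.003]
ft_force: [0.3, 0.4, -0.5]
finger_gap: 91.9
```

```bash
python3 go.py jar brown 170
```

```text
t 37.975 tcp [500.4 246.2 166.4] theta 8.08 zaxis [-0.0018 -0.001  -1.    ]
target [ 511.1 -331.4] units [-2.353 19.114 -0.102] q [-0.56  0.34  0.07  1.83 -0.03  0.97 -0.34] F [ 0.3  0.4 -0.5] gap 91.9
```

>>> servo_tool(slide=[[-0.06, 0.5, 0], [-0.12, 0.97, 0], [-0.12, 0.97, 0], [-0.12, 0.97, 0], [-0.12, 0.97, 0], [-0.12, 0.97, 0], [-0.12, 0.97, 0], [-0.12, 0.97, 0], [-0.12, 0.97, 0], [-0.12, 0.97, 0], [-0.12, 0.97, 0], [-0.12, 0.97, 0]], twist=[[0, 0, 0], [0, 0, 0], [0, 0, 0], [0, 0, 0], [0, 0, 0], [0, 0, 0], [0, 0, 0], [0, 0, 0], [0, 0, 0], [0, 0, 0], [0, 0, 0], [0, 0, 0]])

```text
time: 39.48
tcp_pos: [506.2, -93.0, 166.9]
ee_rot: [3.134, 0.22, -0.002]
ft_force: [1.1, 0.1, 0.0]
finger_gap: 91.8
```

>>> servo_tool(slide=[[-0.12, 0.97, 0], [-0.12, 0.97, 0], [-0.12, 0.97, 0], [-0.12, 0.97, 0], [-0.12, 0.97, 0], [-0.12, 0.97, 0], [-0.12, 0.97, 0], [-0.12, 0.8, 0], [0, 0.3, 0], [0, 0, 0], [0, 0, 0], [0, 0, 0]], twist=[[0, 0, 0], [0, 0, 0], [0, 0, 0], [0, 0, 0], [0, 0, 0], [0, 0, 0], [0, 0, 0], [0, 0, 0], [0, 0, 0], [0, 0, 0], [0, 0, 0], [0, 0, 0]])

```text
time: 40.98
tcp_pos: [512.4, -328.0, 167.5]
ee_rot: [-3.133, -0.224, -0.0]
ft_force: [-0.2, -0.1, 0.1]
finger_gap: 91.9
```

```bash
python3 go.py jar brown 54.5
```

```text
t 40.975 tcp [ 512.4 -328.   167.5] theta 8.17 zaxis [ 0.e+00  7.e-04 -1.e+00]
target [ 511.1 -331.4] units [-0.06   0.107  3.765] q [ 0.27  0.44  0.33  1.71 -0.16  1.02  0.8 ] F [-0.2 -0.1  0.1] gap 91.9
```

>>> servo_tool(slide=[[-0.05, 0.07, 0.5], [0, 0, 0.9], [0, 0, 0.9], [0, 0, 0.7], [0, 0, 0.4], [0, 0, 0.27], [0, 0, 0.1], [0, 0, 0], [0, 0, 0]], twist=[[0, 0, 0], [0, 0, 0], [0, 0, 0], [0, 0, 0], [0, 0, 0], [0, 0, 0], [0, 0, 0], [0, 0, 0], [0, 0, 0]])

```text
time: 42.1
tcp_pos: [511.4, -331.9, 55.1]
ee_rot: [3.133, 0.221, 0.002]
ft_force: [-0.0, -0.0, 0.4]
finger_gap: 91.8
```

>>> servo_tool(slide=[[0, 0, 0], [0, 0, 0], [0, 0, 0], [0, 0, 0], [0, 0, 0], [0, 0, 0]], twist=[[0, 0, 0], [0, 0, 0], [0, 0, 0], [0, 0, 0], [0, 0, 0], [0, 0, 0]], jaw=-1)

```text
time: 42.85
tcp_pos: [511.0, -331.5, 54.3]
ee_rot: [-3.134, -0.221, -0.0]
ft_force: [0.2, -0.3, -0.0]
finger_gap: 44.9
```

>>> servo_tool(slide=[[0, 0, -0.2], [0, 0, -0.3], [0, 0, -0.6], [0, 0, -0.9], [0, 0, -0.9], [0, 0, -0.9], [0, 0, -0.7], [0, 0, -0.3], [0, 0, 0], [0, 0, 0]], twist=[[0, 0, 0], [0, 0, 0], [0, 0, 0], [0, 0, 0], [0, 0, 0], [0, 0, 0], [0, 0, 0], [0, 0, 0], [0, 0, 0], [0, 0, 0]])

```text
time: 44.1
tcp_pos: [510.2, -331.2, 197.5]
ee_rot: [-3.133, -0.221, 0.002]
ft_force: [-0.4, 0.7, -1.4]
finger_gap: 44.4
```

```bash
python3 go.py bay 3 48.7
```

```text
t 44.1 tcp [ 510.2 -331.2  197.5] theta 8.08 zaxis [-1.5e-03  9.0e-04 -1.0e+00]
target [482.4 322.1] units [  2.149 -21.685   4.98 ] q [ 0.27  0.41  0.34  1.68 -0.15  1.08  0.8 ] F [-0.4  0.7 -1.4] gap 44.4
```

>>> servo_tool(slide=[[0.05, -0.5, 0], [0.095, -0.96, 0], [0.095, -0.96, 0], [0.095, -0.96, 0], [0.095, -0.96, 0], [0.095, -0.96, 0], [0.095, -0.96, 0], [0.095, -0.96, 0], [0.095, -0.96, 0], [0.095, -0.96, 0], [0.095, -0.96, 0], [0.095, -0.96, 0]], twist=[[0, 0, 0], [0, 0, 0], [0, 0, 0], [0, 0, 0], [0, 0, 0], [0, 0, 0], [0, 0, 0], [0, 0, 0], [0, 0, 0], [0, 0, 0], [0, 0, 0], [0, 0, 0]])

```text
time: 45.6
tcp_pos: [495.7, 3.4, 197.8]
ee_rot: [-3.133, -0.223, 0.002]
ft_force: [0.7, 0.6, -2.0]
finger_gap: 44.6
```

>>> servo_tool(slide=[[0.095, -0.96, 0], [0.095, -0.96, 0], [0.095, -0.96, 0], [0.095, -0.96, 0], [0.095, -0.96, 0], [0.095, -0.96, 0], [0.095, -0.96, 0], [0.095, -0.96, 0], [0.095, -0.96, 0], [0.095, -0.96, 0], [0.095, -0.9, 0], [0, 0, 0]], twist=[[0, 0, 0], [0, 0, 0], [0, 0, 0], [0, 0, 0], [0, 0, 0], [0, 0, 0], [0, 0, 0], [0, 0, 0], [0, 0, 0], [0, 0, 0], [0, 0, 0], [0, 0, 0]])

```text
time: 47.1
tcp_pos: [481.1, 321.1, 197.6]
ee_rot: [-3.132, -0.229, 0.003]
ft_force: [0.4, -0.8, -1.3]
finger_gap: 44.6
```

>>> servo_tool(slide=[[0, -0.1, 0], [0, 0, 0], [0, 0, 0]], twist=[[0, 0, 0], [0, 0, 0], [0, 0, 0]])

```text
time: 47.48
tcp_pos: [483.4, 319.9, 198.4]
ee_rot: [3.134, 0.219, 0.0]
ft_force: [-0.0, -0.5, -2.3]
finger_gap: 44.6
```

```bash
python3 go.py bay 3 48.7
```

```text
t 47.475 tcp [483.4 319.9 198.4] theta 8.0 zaxis [ 1.e-04 -3.e-04 -1.e+00]
target [482.4 322.1] units [-0.021 -0.081  4.991] q [-0.63  0.34  0.    1.75 -0.    1.05 -0.49] F [-0.  -0.5 -2.3] gap 44.6
```

>>> servo_tool(slide=[[-0.02, -0.02, 0.4], [0, 0, 0.8], [0, 0, 0.9], [0, 0, 0.9], [0, 0, 0.7], [0, 0, 0.5], [0, 0, 0.3], [0, 0, 0.15], [0, 0, 0], [0, 0, 0]], twist=[[0, 0, 0], [0, 0, 0], [0, 0, 0], [0, 0, 0], [0, 0, 0], [0, 0, 0], [0, 0, 0], [0, 0, 0], [0, 0, 0], [0, 0, 0]])

```text
time: 48.72
tcp_pos: [482.9, 321.6, 59.6]
ee_rot: [-3.133, -0.221, -0.002]
ft_force: [0.3, -0.0, -2.1]
finger_gap: 44.8
```

>>> servo_tool(slide=[[0, 0, 0.1], [0, 0, 0.1], [0, 0, 0.08], [0, 0, 0.05], [0, 0, 0], [0, 0, 0]], twist=[[0, 0, 0], [0, 0, 0], [0, 0, 0], [0, 0, 0], [0, 0, 0], [0, 0, 0]])

```text
time: 49.48
tcp_pos: [482.5, 321.3, 49.0]
ee_rot: [-3.134, -0.221, -0.0]
ft_force: [0.1, -0.0, -1.2]
finger_gap: 44.7
```

>>> servo_tool(slide=[[0, 0, 0.02], [0, 0, 0.02], [0, 0, 0], [0, 0, 0]], twist=[[0, 0, 0], [0, 0, 0], [0, 0, 0], [0, 0, 0]])

```text
time: 49.98
tcp_pos: [482.7, 321.5, 48.2]
ee_rot: [-3.133, -0.221, -0.001]
ft_force: [-1.1, 0.4, 2.9]
finger_gap: 44.6
```

>>> servo_tool(slide=[[0, 0, 0], [0, 0, 0], [0, 0, 0], [0, 0, 0], [0, 0, -0.3], [0, 0, -0.9], [0, 0, -0.9], [0, 0, -0.9], [0, 0, -0.9], [0, 0, -0.9], [0, 0, 0], [0, 0, 0]], twist=[[0, 0, 0], [0, 0, 0], [0, 0, 0], [0, 0, 0], [0, 0, 0], [0, 0, 0], [0, 0, 0], [0, 0, 0], [0, 0, 0], [0, 0, 0], [0, 0, 0], [0, 0, 0]], jaw=1)

```text
time: 51.48
tcp_pos: [482.1, 321.0, 191.5]
ee_rot: [3.134, 0.221, -0.001]
ft_force: [-0.8, -0.1, -0.5]
finger_gap: 91.7
```

>>> servo_tool(slide=[[0, 0.9, 0], [0, 0.97, 0], [0, 0.97, 0], [0, 0.97, 0], [0, 0.97, 0], [0, 0.97, 0], [0, 0.97, 0], [0, 0.97, 0], [0, 0.97, 0], [0, 0.97, 0], [0, 0.97, 0], [0, 0.97, 0]], twist=[[0, 0, 0], [0, 0, 0], [0, 0, 0], [0, 0, 0], [0, 0, 0], [0, 0, 0], [0, 0, 0], [0, 0, 0], [0, 0, 0], [0, 0, 0], [0, 0, 0], [0, 0, 0]])

```text
time: 52.98
tcp_pos: [530.3, -23.4, 190.4]
ee_rot: [-3.134, -0.221, 0.004]
ft_force: [0.0, -0.5, 0.9]
finger_gap: 91.5
```

>>> servo_tool(slide=[[0, 0.97, 0], [0, 0.97, 0], [0, 0.97, 0], [0, 0.97, 0], [0, 0.97, 0], [0, 0.5, 0], [0, 0, 0], [0, 0, 0]], twist=[[0, 0, 0], [0, 0, 0], [0, 0, 0], [0, 0, 0], [0, 0, 0], [0, 0, 0], [0, 0, 0], [0, 0, 0]])

```text
time: 53.98
tcp_pos: [553.6, -179.6, 191.3]
ee_rot: [-3.132, -0.223, 0.001]
ft_force: [0.8, -0.1, -0.6]
finger_gap: 92.2
```

```bash
python3 - <<'E'
from h import *
t=snapshot('top')[:,:,::-1].copy();s=snapshot('side')[:,:,::-1].copy()
cv2.imwrite('pics/top9.png',t)
a=cv2.resize(t[150:275,150:350],None,fx=4,fy=4,interpolation=3)
for z,r,c in zip((117,82,100,100),(25,20,22.3,22.3),BAY):
    cv2.polylines(a,[np.int32(((circ('top',*c,z,r)-[150,150]+.5)*4-.5)*16)],True,(255,255,0),1,cv2.LINE_AA,4)
b=cv2.resize(s[130:220,170:330],None,fx=4,fy=4,interpolation=3)[:,:640]
o=np.zeros((860,800,3),np.uint8);o[:500]=a;o[500:,:640]=b
cv2.imwrite('pics/end.png',cv2.resize(o,None,fx=.69,fy=.69,interpolation=cv2.INTER_AREA))
E
python3 go.py 480 -100 200
```

```text
t 54.075 tcp [ 553.9 -179.6  191.6] theta 8.2 zaxis [-3.e-04  9.e-04 -1.e+00]
target [ 480. -100.] units [-2.059 -2.977 -0.276] q [ 0.07  0.36  0.25  1.75 -0.1   1.04  0.5 ] F [-0.6 -0.3 -0.5] gap 91.8
```

View pics/end.png

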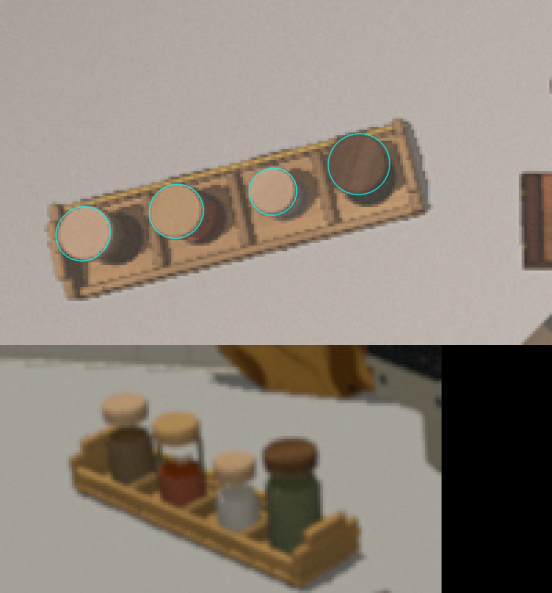

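```bash
python3 -c "
from cell import workorder;print(workorder.hand_in())"
```

```text
the job is handed in; nothing more can be done
None
```

All four jars are in the new rack in reverse order, and the job was handed in at about 54 s. From left to right it now holds brown, red, white, green; the old rack held green, white, red, brown. I gripped each jar by its lid and lowered it slowly until the wrist force showed light floor contact (3–8 N). Then I released it.

**Last check:** in the final top view all four lids lie on the circles predicted for the bay centres, within a few mm. The side view shows all four upright. In the views I took, the mill and the cellar looked undisturbed, but I did not measure them at the end.

**Readings that disagreed:**
- **Tool height:** the fingers stood about 24 mm higher in the images than the reported tool height. I set grasp heights from the images and took each set-down height from the grasp reading.
- **Lid width:** the gripper read about 44.5 mm on the red and brown lids, where 46 mm was expected. Both held firmly.

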